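Pry up the press platen onto its prop

TASK

Lever the heavy hinged platen of the heat press up onto its sprung prop: take the pry bar, slide its tip over the ridge of the fulcrum block and under the middle of the platen's front edge until it gently butts against the hidden stop plate, then press the handle down smoothly just until the prop swings in under the edge, without forcing the platen against its lift stop. Ease the platen down onto the prop without dropping it, draw the bar out, and lay it flat on the open bench, clear of the press and the fulcrum block; touch nothing but the bar yourself and leave the other things alone.

Things in the scene. Friction and masses are not known exactly. Their poses are not given: they have to be found in the camera images.
- frame: Black steel base frame of the press, fixed to the bench. Origin: on the bench (z = 0) straight below the middle of the resting platen's front lower edge; +x along that edge, +y into the press (away from the pry bar), z up. Two cheeks 16 mm wide and 38 mm high run along y at x = -92 and +92 mm; the mouth between them is free for the bar.
- mouth (a point): Middle of the mouth under the platen's edge, 20 mm above the frame's origin. Hidden behind it stands a fixed stop plate 70 mm wide, 35 mm high, leaning back 0.5 rad (square to a bar sloping 0.5 rad down). Near the bench its face lies anywhere from 18 to 36 mm behind the edge: unmeasured, to be felt. Over 45 N on it, or on the frame, is ramming.
- platen_edge (a point): Middle of the front lower edge of the platen, the heavy black slab with a white pad (200 mm along x, 225 mm deep, 28 mm thick, 5 to 10 kg, its weight unmeasured). At rest 40 mm above the bench, over the frame's origin. The underside behind it is flat. Axes as the frame's, tilting with the platen.
- platen: The same hinged slab; origin on its rear hinge axis, 225 mm behind the front edge and 54 mm above the bench. Its weight bears on the bar with 20 to 55 N; over 70 N from the bar is forcing it, and falling faster than 0.5 rad/s is dropping it.
- platen_lift (a joint): Lift angle of the platen, rad: 0 at rest, grows as the front edge rises (225 mm per rad). At about 0.065 to 0.070 (edge up 15 to 16 mm) the prop can swing under; at 0.080 (18 mm) a hard lift stop ends the travel. Propped it stays at about 0.061 to 0.070.
- prop: Steel prop strut 10 mm thick, origin at its pivot, 6 mm above the bench at x = +66, y = +10 mm of the frame; upright it reaches 55 mm above the bench. It leans outward against the platen's front edge and a light spring swings it in under the platen as soon as the edge is high enough.
- prop_swing (a joint): Angle of the prop, rad: 0 leaning out against the platen's front, about 0.44 upright under the platen.
- fulcrum_top (a point): Top of the fulcrum's round steel ridge (16 mm diameter, 70 mm long along the frame's x), middle of its length; 62 mm above the bench unloaded, 59 to 71 mm in front of the platen's edge, within 12 mm of its middle. Oiled, on a rubber pad: it sinks about 1 mm per 7 N (up to 16 mm).
- fulcrum: Fulcrum block fixed on the bench: steel block 90 (x) x 50 (y) x 38 mm high carrying the rubber pad and ridge; origin under its centre; axes as the frame's.
- bar_grip (a point): Pry bar, steel, 0.7 kg, 370 mm long, lying flat. Grasp point in its handle, 12 mm above the flat underside; +x to the tip, z up. Handle (22 mm wide, 24 mm high) from 90 mm behind this point to 50 mm ahead; blade (20 mm wide, 9 mm thick, flush with the handle's underside) from 50 to 280 mm ahead. Centre of mass about 60 mm ahead.
- bar_tip (a point): Middle of the end face of the bar's blade: 280 mm ahead of the grasp point, 4.5 mm above the underside and 4.5 mm below the blade's top. Axes as the grasp point's.
- bar: The same pry bar; origin on its underside straight below the grasp point, same axes.
- spool: Bystander, leave alone: white thread cone 56 across, 80 high mm. Origin at the centre of its underside.
- tape: Bystander, leave alone: roll of tape lying flat, 90 across, 24 high mm. Origin at the centre of its underside.
- oiler: Bystander, leave alone: oil bottle 44 across, 130 high mm. Origin at the centre of its underside.
- wrench: Bystander, leave alone: wrench lying flat, 160 long mm. Origin at the centre of its underside. (lies along its x)
- mug: Bystander, leave alone: mug 76 across, 90 high mm. Origin at the centre of its underside.
- jar: Bystander, leave alone: jar 60 across, 70 high mm. Origin at the centre of its underside.
- sparepad: Bystander, leave alone: spare white pad 90 x 120 x 16 mm. Origin at the centre of its underside.
Mind the look-alikes: they are no part of the job. What is shaped like the fulcrum but purple is not meant.

How it is judged:
By the outcome, as a careful person would: the job done as asked, in the order asked, and still so for the second after the job is handed in, with the robot touching nothing.
It also fails if it takes over 59 s, if anything falls off the work surface, if the arm or the gripper's body presses on something with over 40 N, if the wrist force passes 120 N, or if a joint passes its speed limit or range.

ROBOT

A 7-joint arm with a two-finger parallel gripper is mounted at the origin on the work surface. World frame = base frame: x ahead of the robot, y to its left, z up, the work surface at z = 0. Lengths are in mm, angles in rad, forces in N, time in s.
With the tool pointing down it reaches from about 400 to 875 mm from the base axis. Payload 4.4 kg.
Tool frame: the origin (TCP) lies at the very end of the fingers, on their centre line; the grasp point (between the pads) lies 19 mm behind it (ctrl.grasp_offset is the distance from the TCP to the grasp point, in mm); z points along the fingers, y is the line along which they close (so a half turn about z gives the same grasp; the last joint's range is limited). The gripper opens to 85 mm and grips with 20 to 120 N. Pads are 22 mm wide; open, the fingers measure 114 mm over their backs; the gripper's body (76 mm by 85 mm) begins 54 mm behind the grasp point. The pads swing forward as they close: fully open they stand 13 mm farther back than shut.
Start: joints at [1.153, 0.628, 0.038, 1.517, -0.027, 0.996, -0.02], TCP at [224.01, -610.194, 231.313] pointing down, gripper open.
Joint ranges: [-3.06, 3.06], [-0.37, 2.12], [-1.25, 1.32], [0.18, 2.47], [-1.1, 4.24], [0.23, 1.98], [-2.94, 2.94]. Speed limits (rad/s): [2.57, 2.57, 3.14, 3.14, 3.14, 3.14, 3.14].

INTERFACE

Orientations are given as [roll, pitch, yaw] about the fixed x, y, z axes, in that order (R = Rz(yaw) Ry(pitch) Rx(roll)).
In Python, from cell import status, cams, ctrl gives the robot as it stands.
- The arm moves only by the tool move_arm, never from a script. Its argument "plan" is a list of rows, each a list of 3 entries, a list of its own where there are three numbers: the shift along the world's x, y, z in mm, then the turn, a rotation vector about the world's x, y, z in degrees, then the opening, from 0 (shut) to 1 (fully open). In form: [[[x, y, z], [wx, wy, wz], gripper], ...]. A call has 1 to 10 rows; each row shifts and turns the commanded pose from where the row before left it; what a row does not reach is not made up. A row lasts 1/8 s, in which the tool goes at most 62.5 mm and 10.7 degrees, less where a joint would pass 70% of its speed; a pose out of reach is approached as far as the arm can. A call with a gripper value outside its range is refused whole. The fingers move at their own pace and stop on an object; the grip force is fixed at half the most. Time passes only in rows, so rows that do not move let the fingers close. It gives the time, the measured TCP pose, the force, the opening and the grip force at its end, in the units of the state.
- status.read_state(): the state, without advancing time (a new reading comes with each control period).
- cams.get_image(name): name is "side" or "top" or "wrist"; returns the picture (400x640x3 uint8, blue, green, red); there is no depth.
- cams.camera_params(name): a dict with "K" (3x3 intrinsics, pixels), "pose" (4x4, takes a point from camera to world coordinates); the wrist camera has in their place "tool_from_camera" (4x4, takes a point from camera to tool coordinates, whose origin is the TCP and whose axes are the flange's). Camera axes: x right, y down, z forward; pixel columns grow to the right and rows downward; lengths in mm; the calibration is good to about 2 mm. A picture is of the moment at which its call begins: read the wrist's pose just before it. camera_params takes no time and is no camera call.
- ctrl.finish_job(): hands the job in; it is judged then, once.
The state is a dict: "clock": time; "qpos": joint angles; "qd": joint speeds; "tau": joint torques, N m; "eef_pos": TCP position; "tool_rot": TCP orientation; "force": force on the tool from outside, world axes, zero at the start; "torque": the same for the moment, N m; "width": finger opening in mm; "gripper_force": force on a finger pad.
Only numpy, scipy, OpenCV 4.12 (cv2) and the standard library are available. Lean on these libraries where they do the work, as an engineer would, in place of code of your own. Each camera call takes 0.05 s, during which the arm holds its last target. There are 200 camera calls.

## Working session

There is one attempt and no reset: what is moved stays moved. The work goes in short steps, Python scripts to look and compute and a tool call to move; the robot and the scene stay as the last step left them, time stands still between calls to the robot, and variables do not carry over. Pictures are saved under pics/ and viewed, at most 10 in all, crops included, and the job is handed in when it is done.

Besides the shell and the picture viewer there is one more tool, called after "Emit:" by a JSON object that holds its "fn" and its "kwargs", one argument or row to a line. move_arm: Moves the arm, as the interface text tells. Its arguments: {"type":"object","properties":{"plan":{"type":"array","items":{"type":"array"}}},"required":["plan"]}

```bash
ls; mkdir -p pics
python3 - <<'E'
from cell import status,cams,ctrl
import cv2
for n in("top","side"):
    cv2.imwrite(f"pics/{n}0.png",cams.get_image(n)); p=cams.camera_params(n); print(n,p["K"],p["pose"])
print(status.read_state(),cams.camera_params("wrist"),ctrl.grasp_offset)
E
```

```text
pics
top [[361.61291061   0.         314.83284679]
 [  0.         361.61291061 200.00891691]
 [  0.           0.           1.        ]] [[ 2.37732787e-02 -9.89348172e-01  1.43614156e-01  4.00313795e+02]
 [-9.99689914e-01 -2.24612877e-02  1.07501452e-02 -2.05152737e+01]
 [-7.40987760e-03 -1.43825189e-01 -9.89575368e-01  1.00095835e+03]
 [ 0.00000000e+00  0.00000000e+00  0.00000000e+00  1.00000000e+00]]
side [[492.07938741   0.         320.20440432]
 [  0.         492.07938741 196.91009974]
 [  0.           0.           1.        ]] [[-9.42864293e-01 -1.88335137e-01  2.74839590e-01  1.56950851e+02]
 [-3.33085688e-01  5.13514058e-01 -7.90795319e-01  1.08839194e+03]
 [ 7.80055217e-03 -8.37157804e-01 -5.46905808e-01  8.30675029e+02]
 [ 0.00000000e+00  0.00000000e+00  0.00000000e+00  1.00000000e+00]]
{'clock': 0.1, 'qpos': array([ 1.1531737 ,  0.62928584,  0.03843633,  1.51828895, -0.02699543,
        0.9963053 , -0.02002153]), 'qd': array([ 0.00081126, -0.00188214,  0.00212067, -0.00191084,  0.00027126,
        0.00023145,  0.00024693]), 'tau': array([ 3.71482849e-03, -5.64539552e+01,  1.
[... 234 characters left out ...]
': array([-0.78192803,  0.45048456, -0.84078342]), 'torque': array([ 0.021182  , -0.03180603,  0.00376416]), 'gripper_force': 0.0, 'width': 85.61391956855988} {'K': array([[329.30816936,   0.        , 311.3472469 ],
       [  0.        , 329.30816936, 197.25097959],
       [  0.        ,   0.        ,   1.        ]]), 'tool_from_camera': array([[-4.70044195e-04, -9.46754565e-01, -3.21955855e-01,
         8.26143159e+01],
       [ 9.99999871e-01, -3.83579686e-04, -3.31996807e-04,
        -1.19207197e+00],
       [ 1.90823766e-04, -3.21955969e-01,  9.46754624e-01,
        -1.42737507e+02],
       [ 0.00000000e+00,  0.00000000e+00,  0.00000000e+00,
         1.00000000e+00]])} 18.700000000000003
```

View pics/top0.png

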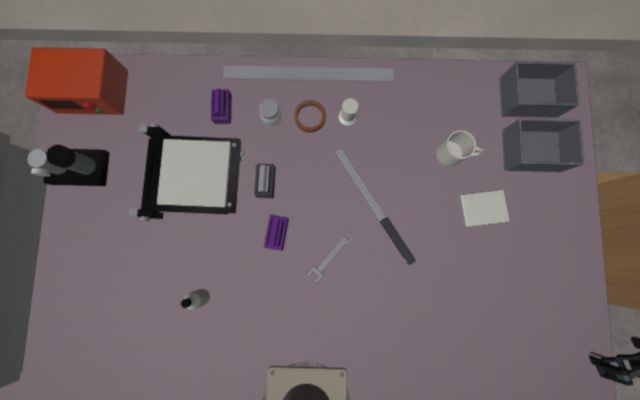

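View pics/side0.png

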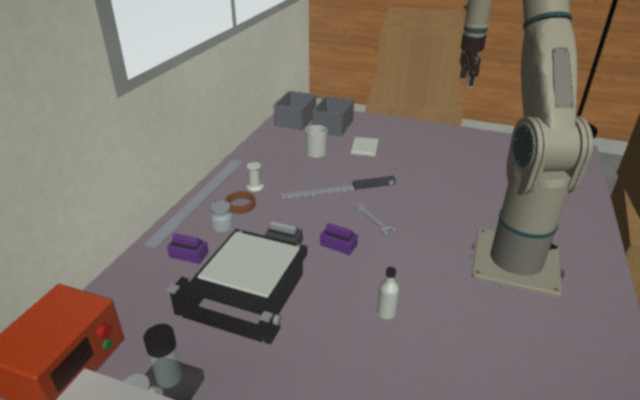

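The top view shows the press with its white pad at (195,173) and its mouth facing right. There are three fulcrum-shaped blocks: grey/black at (264,180), purple at (220,105) and purple at (276,232). The grey one fits: it isn't purple and sits in front of the platen's edge. The bar runs from its handle at (413,262) to its tip at (338,150). I'll confirm the block in a crop.

```bash
cat > h.py <<'E'
import numpy as np, cv2
from scipy.spatial.transform import Rotation as R
from cell import status,cams,ctrl
def cam(n,st=None):
    p=cams.camera_params(n)
    if n!="wrist": return p["K"],p["pose"]
    st=st or status.read_state(); T=np.eye(4); T[:3,:3]=R.from_euler("xyz",st["tool_rot"]).as_matrix(); T[:3,3]=st["eef_pos"]
    return p["K"],T@p["tool_from_camera"]
def ray(c,px,z):
    K,P=c; d=P[:3,:3]@np.linalg.inv(K)@[px[0],px[1],1]; o=P[:3,3]
    return o+d*(z-o[2])/d[2]
def tri(c1,p1,c2,p2):
    A=[];b=[]
    for (K,P),p in((c1,p1),(c2,p2)):
        d=P[:3,:3]@np.linalg.inv(K)@[p[0],p[1],1]; d/=np.linalg.norm(d); M=np.eye(3)-np.outer(d,d); A.append(M); b.append(M@P[:3,3])
    return np.linalg.lstsq(np.vstack(A),np.hstack(b),rcond=None)[0]
def proj(c,X):
    K,P=c; q=K@(P[:3,:3].T@(np.array(X)-P[:3,3])); return q[:2]/q[2]
E
python3 - <<'E'
from h import *
t=cv2.imread("pics/top0.png"); c=cam("top")
cv2.imwrite("pics/crop.png",np.vstack([cv2.resize(t[125:225,135:295],None,fx=4.5,fy=4.5,interpolation=cv2.INTER_CUBIC)]))
for n,p,z in[("tip",(338,150),9),("handle end",(412,261),24),("step",(384,220),24),("fulc",(264,180),62),("edge",(237,175),68)]: print(n,ray(c,p,z))
E
```

```text
tip [688.60727994 -71.83287918   9.        ]
handle end [ 384.09379652 -272.16379352   24.        ]
step [ 491.72383835 -198.22244627   24.        ]
fulc [587.05234643 125.53338871  62.        ]
edge [597.69726986 196.47577757  68.        ]
```

View pics/crop.png

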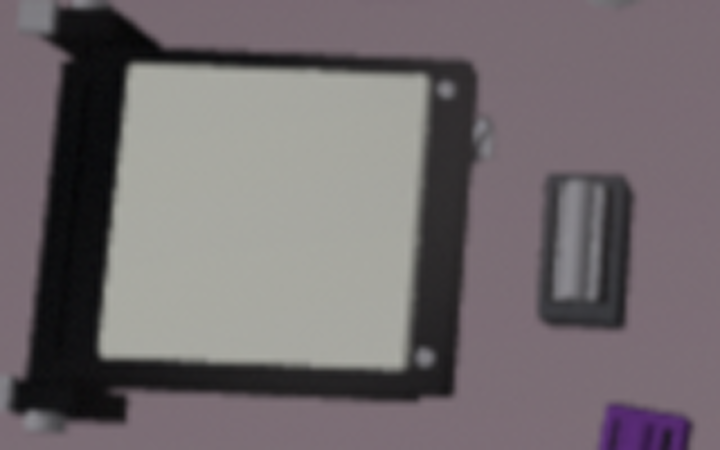

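The crop shows the grey block with a bright ridge, squarely in front of the platen's edge, with the prop's top beside it at crop pixel (482,137). That is the fulcrum. Next I hover over the bar handle.

Emit:
{"fn": "move_arm", "kwargs": {
  "plan": [
    [[20,35,0],[0,0,1.5],1],
    [[34,55,0],[0,0,2],1],
    [[34,55,0],[0,0,2],1],
    [[34,55,0],[0,0,2],1],
    [[34,55,0],[0,0,2],1],
    [[34,55,0],[0,0,2],1],
    [[28,45,0],[0,0,1.5],1],
    [[14,30,0],[0,0,0],1],
    [[0,0,0],[0,0,0],1],
    [[0,0,0],[0,0,0],1]
  ]
}}

```text
clock: 1.35
eef_pos: [449.8, -235.1, 231.1]
tool_rot: [-3.142, 0.001, 0.578]
force: [-0.0, -0.3, -1.3]
width: 85.6
gripper_force: 0.0
```

Run:
```python
from h import *
st=status.read_state(); im=cams.get_image("wrist"); cv2.imwrite("pics/w1.png",im)
print(st["eef_pos"],st["tool_rot"],st["qpos"],st["force"])
```

```text
[ 449.75769476 -235.10270429  231.11576771] [-3.14157685e+00  9.38297036e-04  5.78052212e-01] [ 0.46094937  0.42607383 -0.04936832  1.907953    0.02927196  0.80876348
 -0.59697866] [-0.03880434 -0.34769918 -1.29778186]
```

View pics/w1.png

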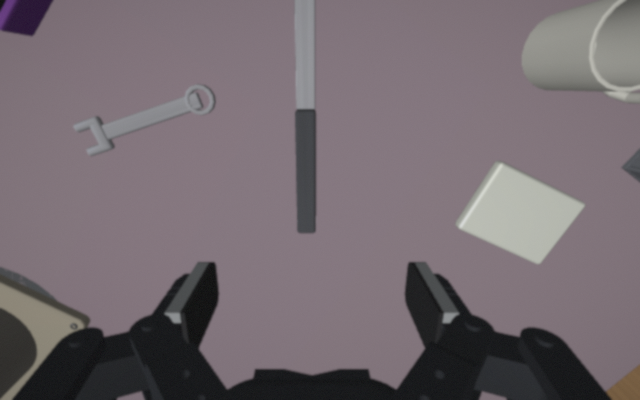

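The wrist view shows the dark handle from its step at (306,110) to its end at (306,232), with the blade running up to (305,0).

Run:
```python
from h import *
c=cam("wrist"); 
s=ray(c,(305.5,110),24); e=ray(c,(306,231),0); e2=ray(c,(306,231),24); b=ray(c,(305,2),9)
print(s,e,e2,b,np.linalg.norm(s-e),np.linalg.norm(s-e2)); 
d=(b-s)[:2]; print("yaw blade",np.arctan2(d[1],d[0])); d=(s-e2)[:2]; y=np.arctan2(d[1],d[0]); print("yaw handle",y)
for p in(s,): print("grip",p[:2]-50*np.array([np.cos(y),np.sin(y)]))
```

```text
[ 494.70081262 -197.51556467   24.        ] [ 370.774332   -277.31091149    0.        ] [ 380.25582508 -271.65678785   24.        ] [ 579.16615937 -142.42863462    9.        ] 149.33542771602296 136.3619307090459
yaw blade 0.5779088671699908
yaw handle 0.5748502364010623
grip [ 452.73712563 -224.70101987]
```

Emit:
{"fn": "move_arm", "kwargs": {
  "plan": [
    [[3,10.5,-40],[0,0,0],1],
    [[0,0,-55],[0,0,0],1],
    [[0,0,-50],[0,0,0],1],
    [[0,0,-40],[0,0,0],1],
    [[0,0,-26],[0,0,0],1],
    [[0,0,-10],[0,0,0],1],
    [[0,0,-5],[0,0,0],1],
    [[0,0,0],[0,0,0],1]
  ]
}}

```text
clock: 2.4
eef_pos: [453.6, -224.4, 5.8]
tool_rot: [3.141, -0.0, 0.578]
force: [0.2, 0.9, 0.3]
width: 85.5
gripper_force: 0.0
```

Run:
```python
from h import *
st=status.read_state(); im=cams.get_image("wrist"); cv2.imwrite("pics/w2.png",im)
print(st["eef_pos"],st["tool_rot"],st["force"])
```

```text
[ 453.6078112  -224.41988839    5.842254  ] [ 3.14067773e+00 -4.75658544e-04  5.78068294e-01] [0.22585343 0.89841676 0.30192379]
```

View pics/w2.png

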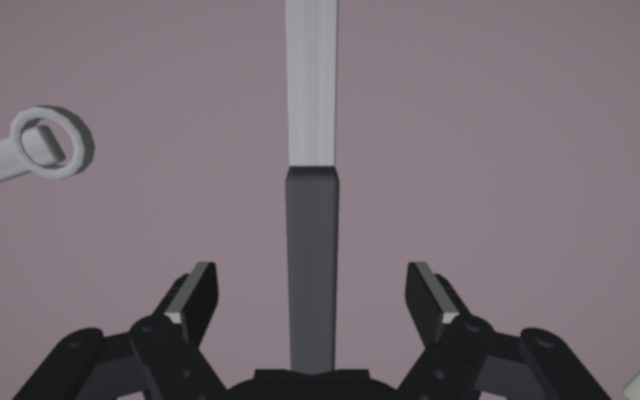

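The handle is centred between the open fingers, with its step at (312,172). Closing now.

Emit:
{"fn": "move_arm", "kwargs": {
  "plan": [
    [[0,0,-2],[0,0,0],1],
    [[0,0,0],[0,0,0],0],
    [[0,0,0],[0,0,0],0],
    [[0,0,0],[0,0,0],0],
    [[0,0,0],[0,0,0],0],
    [[0,0,0],[0,0,0],0],
    [[0,0,0],[0,0,0],0]
  ]
}}

```text
clock: 3.32
eef_pos: [453.7, -224.2, 3.7]
tool_rot: [3.141, -0.0, 0.579]
force: [0.2, -0.2, 5.8]
width: 21.0
gripper_force: 60.6
```

Run:
```python
from h import *
st=status.read_state()
print(st["eef_pos"],st["tool_rot"],st["force"],st["torque"],st["width"],st["gripper_force"])
K,P=cam("wrist"); c=(K,P); im=cams.get_image("wrist")
for z,px in((24,(312,178)),(24,(312,174))):
    s=ray(c,px,z); print("step ahead of tcp",np.dot((s-st["eef_pos"])[:2],[np.cos(.578),np.sin(.578)]))
```

```text
[ 453.68195101 -224.21616312    3.67917179] [ 3.14068487e+00 -4.32950431e-04  5.78503263e-01] [ 0.23886739 -0.24385665  5.82171309] [-0.04418159  0.08501544  0.01867473] 20.971951742592317 60.56132912635803
step ahead of tcp 49.081689271525285
step ahead of tcp 50.670221513163305
```

Run:
```python
from h import *
c=cam("top"); f=lambda p:(135+p[0]/4.5,125+p[1]/4.5)
a=ray(c,f((474,62)),68); b=ray(c,f((454,394)),68); print("edge",a,b,(a+b)/2,np.linalg.norm(a-b),"yaw",np.arctan2(*( (a-b)[[1,0]])))
for p in((578,181),(576,300)): print("ridge",ray(c,f(p),62))
c4=[ray(c,f(p),38) for p in((548,176),(630,180),(625,327),(541,320))]; print(np.round(c4),np.mean(c4,0))
```

```text
edge [696.78691645 192.96126864  68.        ] [498.12213398 193.91084742  68.        ] [597.45452521 193.43605803  68.        ] 198.66705185630977 yaw -0.004779767888744593
ridge [627.09436874 128.77961866  62.        ]
ridge [555.69286759 126.79267647  62.        ]
[[636. 151.  38.]
 [634. 101.  38.]
 [544. 100.  38.]
 [547. 151.  38.]] [590.19647673 125.86953515  38.        ]
```

Emit:
{"fn": "move_arm", "kwargs": {
  "plan": [
    [[0,0,6],[0,0,0],0],
    [[0,0,20],[0,0,0],0],
    [[0,0,40],[0,0,0],0],
    [[0,0,45],[0,0,0],0],
    [[0,0,45],[0,0,0],0],
    [[0,0,40],[0,0,5],0],
    [[0,0,0],[0,0,8],0],
    [[0,0,0],[0,0,8],0]
  ]
}}

```text
clock: 4.38
eef_pos: [451.7, -223.4, 199.1]
tool_rot: [-3.139, 0.001, 0.95]
force: [0.5, 0.5, -7.5]
width: 21.1
gripper_force: 59.8
```

Emit:
{"fn": "move_arm", "kwargs": {
  "plan": [
    [[12,23,0],[0,0,5],0],
    [[24,45,0],[0,0,6],0],
    [[24,45,0],[0,0,6],0],
    [[24,45,0],[0,0,6],0],
    [[24,45,0],[0,0,6],0],
    [[24,45,0],[0,0,5],0],
    [[13,25,0],[0,0,1.5],0],
    [[0,0,0],[0,0,0],0],
    [[0,0,0],[0,0,0],0]
  ]
}}

```text
clock: 5.5
eef_pos: [596.8, 48.6, 198.2]
tool_rot: [-3.138, 0.002, 1.565]
force: [0.1, -0.6, -7.6]
width: 20.7
gripper_force: 59.9
```

Run:
```python
from h import *
st=status.read_state(); im=cams.get_image("wrist"); cv2.imwrite("pics/w3.png",im)
print(st["eef_pos"],st["tool_rot"],st["qpos"],st["force"],st["torque"]); print(cam("wrist",st))
```

```text
[596.82283485  48.5904517  198.16254775] [-3.13819349e+00  1.56953547e-03  1.56525511e+00] [ 0.07623176  0.60945381 -0.32659887  1.69223362  0.24105109  0.8832834
 -0.35567158] [ 0.08993664 -0.60222691 -7.64584201] [-0.47382201 -0.01084886  0.00899934]
(array([[329.30816936,   0.        , 311.3472469 ],
       [  0.        , 329.30816936, 197.25097959],
       [  0.        ,   0.        ,   1.        ]]), array([[ 9.99977514e-01, -4.73455202e-03, -4.74921167e-03,
         5.96913063e+02],
       [-6.01663710e-03, -9.46181087e-01, -3.23581754e-01,
         1.32853959e+02],
       [-2.96159962e-03,  3.23603052e-01, -9.46188297e-01,
         3.40771290e+02],
       [ 0.00000000e+00,  0.00000000e+00,  0.00000000e+00,
         1.00000000e+00]]))
```

View pics/w3.png

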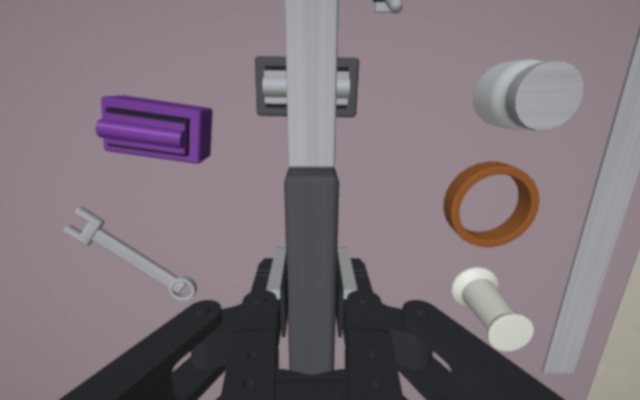

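The wrist view shows the fulcrum straddled by the blade: block from (255,57) to (358,116), ridge ends at (263,88) and (350,88), and the prop top at (390,4). The press edge is just out of view.

Run:
```python
from h import *
c=cam("wrist")
for p,z in(((255,57),38),((358,57),38),((358,116),38),((255,116),38),((263,87),56),((350,88),56),((390,4),55)): print(p,ray(c,p,z))
```

```text
(255, 57) [548.79524002 154.68402289  38.        ]
(358, 57) [636.2334373  154.03316201  38.        ]
(358, 116) [638.11526891 105.21927928  38.        ]
(255, 116) [545.73426447 105.87352348  38.        ]
(263, 87) [556.8144352  130.58514365  56.        ]
(350, 88) [628.24970592 129.2872896   56.        ]
(390, 4) [657.04609879 189.99734445  55.        ]
```

Emit:
{"fn": "move_arm", "kwargs": {
  "plan": [
    [[0,-15,8],[-2,0,0],0],
    [[0,-30,8],[-5,0,0],0],
    [[0,-35,6],[-5,0,0],0],
    [[0,-35,4],[-5,0,0],0],
    [[0,-35,0],[-5,0,0],0],
    [[0,-30,0],[-5,0,0],0],
    [[0,-11,0],[-3,0,0],0],
    [[0,0,0],[0,0,0],0],
    [[0,0,0],[0,0,0],0]
  ]
}}

```text
clock: 6.68
eef_pos: [598.6, -141.5, 225.8]
tool_rot: [3.137, 0.522, 1.563]
force: [0.2, -0.8, -6.7]
width: 20.7
gripper_force: 60.0
```

```bash
cat >> h.py <<'E'
def rep(C=(129.,54.)):
    st=status.read_state(); M=R.from_euler("xyz",st["tool_rot"]).as_matrix(); p=st["eef_pos"]
    bx=M[:,0]; tz=M[:,2]; tip=p+280*bx-.8*tz; v=np.array([0,C[0],C[1]])-p; v[0]=0
    print("t",round(st["clock"],2),"TCP",np.round(p,1),"slope",round(float(-np.arcsin(bx[2])),4),"side",round(float(M[2,1]),4),"yaw",round(float(np.arctan2(bx[1],bx[0])),4),"tip",np.round(tip,1),"F",np.round(st["force"],1),"T",np.round(st["torque"],2),"w",round(st["width"],1),"clr",round(float(v@tz)-3.7-8,2),"L",round(float(v@bx),1))
E
python3 -c "
from h import *
rep()
im=cams.get_image('side'); cv2.imwrite('pics/s1.png',cv2.resize(im[130:350,150:450],None,fx=2.6,fy=2.6,interpolation=cv2.INTER_CUBIC))
st=status.read_state();M=R.from_euler('xyz',st['tool_rot']).as_matrix();p=st['eef_pos'];c=cam('side')
q=lambda X:np.round((proj(c,X)-[150,130])*2.6)
for z in(-.8,-.8+4.5,-.8-4.5): print(q(p+280*M[:,0]+z*M[:,2]))
print('step',q(p+50*M[:,0]-.8*M[:,2]),'edge ends',q([498,193.5,68]),q([697,193.5,68]),'ridge',q([557,129,62]),q([627,129,62]))
"
```

```text
t 6.67 TCP [ 598.6 -141.5  225.8] slope 0.5219 side 0.0044 yaw 1.5628 tip [600.6 101.6  86.9] F [ 0.2 -0.8 -6.7] T [ 0.99 -0.01  0.03] w 20.7 clr 2.36 L 320.1
[349. 206.]
[350. 208.]
[348. 204.]
step [418.  23.] edge ends [412. 294.] [224. 252.] ridge [379. 249.] [316. 235.]
```

View pics/s1.png

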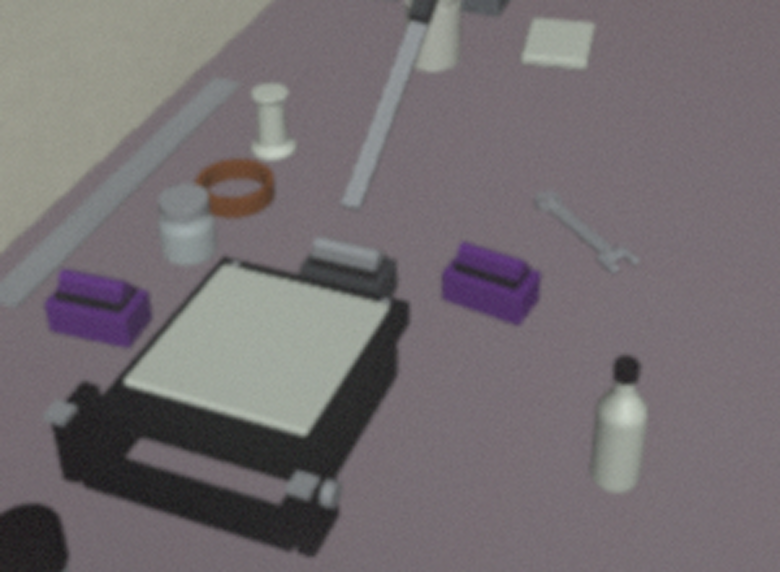

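The side crop shows the bar tip at (352,206), matching its predicted (349,206). The ridge's top runs from (315,241) to (381,253), and the platen's front corners are near (228,262) and (408,302). I'll triangulate those with the top view.

Run:
```python
from h import *
t=cam("top"); s=cam("side"); f=lambda p:(135+p[0]/4.5,125+p[1]/4.5); g=lambda p:(150+p[0]/2.6,130+p[1]/2.6)
for n,a,b in(("far",(472,64),(228,262)),("near",(454,394),(408,302)),("ridge far",(580,181),(315,241)),("ridge near",(576,300),(381,253))):
    print(n,tri(t,f(a),s,g(b)),ray(s,g(b),68 if "r" not in n[:2] else 62))
```

```text
far [695.90189806 195.50923764  57.85868621] [685.67245079 207.64014482  68.        ]
near [499.84968228 196.01089441  59.93029817] [497.17908312 205.40484471  68.        ]
ridge far [628.74127617 128.7825762   53.82398806] [623.391685   138.91064547  62.        ]
ridge near [556.29800994 127.60971689  56.16459531] [552.90664554 134.84985506  62.        ]
```

Emit:
{"fn": "move_arm", "kwargs": {
  "plan": [
    [[-2,10,-7],[0,0,0.3],0],
    [[0,13.0,-7.5],[0,0,0],0],
    [[0,13.0,-7.5],[0,0,0],0],
    [[0,13.0,-7.5],[0,0,0],0],
    [[0,13.0,-7.5],[0,0,0],0],
    [[0,8.7,-5],[0,0,0],0],
    [[0,8.7,-5],[0,0,0],0],
    [[0,0,0],[0,0,0],0]
  ]
}}

```text
clock: 7.72
eef_pos: [596.4, -61.2, 177.8]
tool_rot: [3.139, 0.523, 1.571]
force: [-0.2, 1.0, -5.7]
width: 20.9
gripper_force: 60.1
```

```bash
python3 -c "
from h import *
rep()"
```

```text
t 7.72 TCP [596.4 -61.2 177.8] slope 0.5226 side 0.0026 yaw 1.5708 tip [596.4 181.8  38.7] F [-0.2  1.  -5.7] T [1.24 0.02 0.02] w 20.9 clr 0.59 L 226.6
```

Emit:
{"fn": "move_arm", "kwargs": {
  "plan": [
    [[0,7,-4],[0,0,0],0],
    [[0,7,-4],[0,0,0],0],
    [[0,5.2,-3],[0,0,0],0],
    [[0,5.2,-3],[0,0,0],0],
    [[0,0,0],[0,0,0],0]
  ]
}}

```text
clock: 8.35
eef_pos: [596.3, -37.1, 163.8]
tool_rot: [3.139, 0.523, 1.57]
force: [1.2, 1.3, -6.3]
width: 20.7
gripper_force: 60.2
```

```bash
python3 -c "
from h import *
rep()"
```

```text
t 8.35 TCP [596.3 -37.1 163.8] slope 0.5228 side 0.0026 yaw 1.5704 tip [596.4 205.9  24.7] F [ 1.2  1.3 -6.3] T [ 1.25  0.04 -0.03] w 20.7 clr 0.53 L 198.7
```

Emit:
{"fn": "move_arm", "kwargs": {
  "plan": [
    [[0,3.5,-2],[0,0,0],0],
    [[0,2.6,-1.5],[0,0,0],0],
    [[0,1.75,-1],[0,0,0],0],
    [[0,0,0],[0,0,0],0]
  ]
}}

```text
clock: 8.85
eef_pos: [596.4, -29.9, 159.7]
tool_rot: [3.138, 0.523, 1.569]
force: [0.5, 1.6, -7.0]
width: 20.7
gripper_force: 60.2
```

Emit:
{"fn": "move_arm", "kwargs": {
  "plan": [
    [[0,1.75,-1],[0,0,0],0],
    [[0,1.75,-1],[0,0,0],0],
    [[0,0,0],[0,0,0],0]
  ]
}}

```text
clock: 9.22
eef_pos: [596.4, -26.4, 157.7]
tool_rot: [3.138, 0.523, 1.569]
force: [-0.2, 0.7, -5.5]
width: 21.0
gripper_force: 60.2
```

```bash
python3 -c "
from h import *
rep()"
```

```text
t 9.22 TCP [596.4 -26.4 157.7] slope 0.5232 side 0.003 yaw 1.5694 tip [596.7 216.5  18.5] F [-0.2  0.7 -5.5] T [ 1.19  0.02 -0.03] w 21.0 clr 0.44 L 186.4
```

Emit:
{"fn": "move_arm", "kwargs": {
  "plan": [
    [[0,1.3,-0.75],[0,0,0],0],
    [[0,1.3,-0.75],[0,0,0],0],
    [[0,0,0],[0,0,0],0]
  ]
}}

```text
clock: 9.6
eef_pos: [596.3, -23.9, 156.2]
tool_rot: [3.138, 0.523, 1.569]
force: [-0.5, 1.1, -5.4]
width: 21.1
gripper_force: 60.1
```

Emit:
{"fn": "move_arm", "kwargs": {
  "plan": [
    [[0,1.3,-0.75],[0,0,0],0],
    [[0,1.3,-0.75],[0,0,0],0],
    [[0,0,0],[0,0,0],0]
  ]
}}

```text
clock: 9.98
eef_pos: [596.4, -21.2, 154.7]
tool_rot: [3.138, 0.523, 1.569]
force: [0.5, 1.9, -7.3]
width: 20.8
gripper_force: 60.1
```

Emit:
{"fn": "move_arm", "kwargs": {
  "plan": [
    [[0,1.3,-0.75],[0,0,0],0],
    [[0,1.3,-0.75],[0,0,0],0],
    [[0,0,0],[0,0,0],0]
  ]
}}

```text
clock: 10.35
eef_pos: [596.2, -21.3, 154.2]
tool_rot: [3.138, 0.527, 1.567]
force: [-0.6, -5.2, -0.7]
width: 20.3
gripper_force: 60.3
```

Run:
```python
from h import *
rep()
im=cams.get_image("top"); cv2.imwrite("pics/t2.png",cv2.resize(im[110:240,180:340],None,fx=4.5,fy=4.5,interpolation=cv2.INTER_CUBIC))
def tcp(s,k,L=181.5):
    n=np.array([np.sin(s),np.cos(s)]); b=np.array([np.cos(s),-np.sin(s)]); return np.array([129,54-k])+11.9*n-L*b
S=np.radians(np.arange(30,5,-2)); prev=None
for s in S:
    k=np.interp(-s,[-.52,-.485,-.36,-.1],[0,0,6.5,8.5]); p=tcp(s,k); e=p+3.7*-np.array([np.sin(s),np.cos(s)]); 
    top=54-k+17/np.cos(s)-np.tan(s)*65.5
    print(round(np.degrees(s)),"k",round(k,1),np.round(p,1),"d",None if prev is None else np.round(p-prev,1),"edge top",round(top,1)); prev=p
```

```text
t 10.35 TCP [596.2 -21.3 154.2] slope 0.5271 side 0.0028 yaw 1.5674 tip [597.  221.1  14.1] F [-0.6 -5.2 -0.7] T [-0.24  0.17  0.08] w 20.3 clr -0.68 L 180.3
30 k 0.0 [-22.2 155.1] d None edge top 35.8
28 k 0.0 [-25.7 149.7] d [-3.4 -5.3] edge top 38.4
26 k 1.6 [-28.9 142.6] d [-3.2 -7.1] edge top 39.3
24 k 3.4 [-32.  135.3] d [-3.1 -7.4] edge top 40.0
22 k 5.3 [-34.8 127.8] d [-2.9 -7.5] edge top 40.6
20 k 6.6 [-37.5 120.7] d [-2.7 -7.1] edge top 41.7
18 k 6.9 [-39.9 114.6] d [-2.5 -6.1] edge top 43.7
16 k 7.1 [-42.2 108.3] d [-2.2 -6.2] edge top 45.8
14 k 7.4 [-44.2 102.1] d [-2.  -6.3] edge top 47.8
12 k 7.7 [-46.1  95.7] d [-1.8 -6.3] edge top 49.8
10 k 7.9 [-47.7  89.3] d [-1.6 -6.4] edge top 51.8
8 k 8.2 [-49.1  82.8] d [-1.4 -6.5] edge top 53.8
6 k 8.5 [-50.3  76.3] d [-1.2 -6.5] edge top 55.7
```

View pics/t2.png

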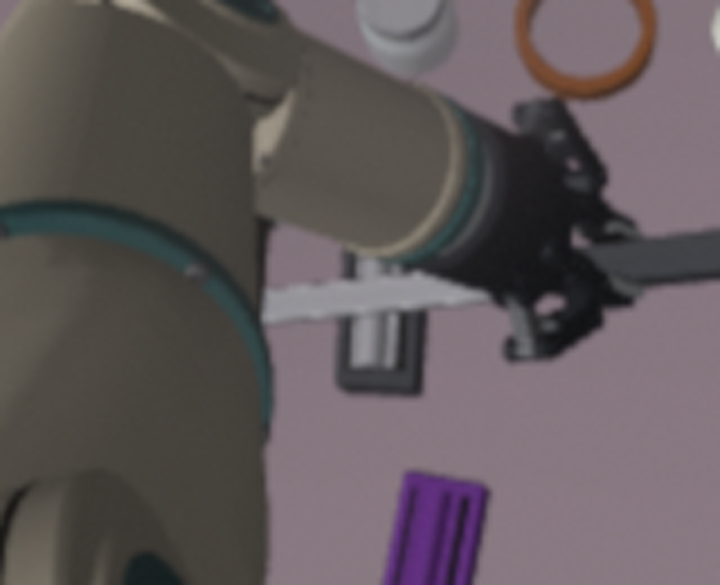

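The top crop shows the bar over the ridge at crop (380,300), with the arm hiding the prop and platen. I'll gauge the lift from the side camera instead. The tip has butted at about 7 N, so I start pressing.

```bash
cat >> h.py <<'E'
def lift(name=None):
    im=cams.get_image("side"); g=cv2.cvtColor(im,cv2.COLOR_BGR2GRAY).astype(np.float32); c=cam("side")
    if name: np.save(name,g)
    r=np.load("ref.npy"); out=[]
    for X in(510,540,680):
        a=proj(c,[X,215,68]); d=proj(c,[X,215+.0675*14,68+.0675*205])-a; d0=np.round(a).astype(int)
        w=np.s_[d0[1]-16:d0[1]+20,d0[0]-14:d0[0]+15]; h=cv2.createHanningWindow((29,36),cv2.CV_32F)
        (dx,dy),q=cv2.phaseCorrelate(r[w],g[w],h); out.append((round(float(dy/d[1]*.0675),4),round(q,2)))
    print("lift rad",out)
E
python3 -c "
from h import *
lift('ref.npy');lift()"
```

```text
lift rad [(0.0, 1.0), (0.0, 1.0), (-0.0, 1.0)]
lift rad [(-0.0016, 0.91), (0.0006, 0.96), (0.0021, 0.98)]
```

Emit:
{"fn": "move_arm", "kwargs": {
  "plan": [
    [[0,-3.0,-1.5],[1,0,0],0],
    [[0,-1.7,-2.7],[1,0,0],0],
    [[0,-1.6,-3.5],[1,0,0],0],
    [[0,-1.6,-3.6],[1,0,0],0],
    [[0,-1.6,-3.7],[1,0,0],0],
    [[0,-1.5,-3.7],[1,0,0],0],
    [[0,0,0],[0,0,0],0]
  ]
}}

```text
clock: 11.38
eef_pos: [596.4, -30.8, 134.8]
tool_rot: [3.138, 0.419, 1.568]
force: [-0.1, -4.3, 2.1]
width: 20.8
gripper_force: 60.8
```

```bash
python3 -c "
from h import *
rep();lift()"
```

```text
t 11.38 TCP [596.4 -30.8 134.8] slope 0.4191 side 0.0033 yaw 1.5679 tip [597.1 225.3  21.6] F [-0.1 -4.3  2.1] T [-0.47  0.2   0.05] w 20.8 clr -2.89 L 178.9
lift rad [(0.0011, 0.88), (0.0038, 0.9), (0.0031, 0.98)]
```

Emit:
{"fn": "move_arm", "kwargs": {
  "plan": [
    [[0,-2.4,-3.3],[1,0,0],0],
    [[0,-2.0,-3.4],[1,0,0],0],
    [[0,-1.4,-3.6],[1,0,0],0],
    [[0,-1.4,-3.6],[1,0,0],0],
    [[0,0,0],[0,0,0],0]
  ]
}}

```text
clock: 12.05
eef_pos: [597.0, -35.7, 121.4]
tool_rot: [3.137, 0.347, 1.57]
force: [-1.3, 0.1, 7.4]
width: 20.4
gripper_force: 61.8
```

```bash
python3 -c "
from h import *
rep();lift()"
```

```text
t 12.05 TCP [597.  -35.7 121.4] slope 0.347 side 0.0046 yaw 1.5701 tip [597.2 227.9  26.9] F [-1.3  0.1  7.4] T [-0.5   0.49  0.01] w 20.4 clr -4.34 L 177.8
lift rad [(-0.0034, 0.86), (-0.0019, 0.83), (0.0, 0.93)]
```

Emit:
{"fn": "move_arm", "kwargs": {
  "plan": [
    [[0,-1.3,-3.4],[1,0,0],0],
    [[0,-1.3,-3.4],[1,0,0],0],
    [[0,-1.3,-3.4],[1,0,0],0],
    [[0,-1.2,-3.4],[1,0,0],0],
    [[0,0,0],[0,0,0],0]
  ]
}}

```text
clock: 12.72
eef_pos: [597.5, -39.5, 108.6]
tool_rot: [3.136, 0.276, 1.571]
force: [-3.4, 2.4, 12.9]
width: 20.5
gripper_force: 62.6
```

```bash
python3 -c "
from h import *
rep();lift()"
```

```text
t 12.72 TCP [597.5 -39.5 108.6] slope 0.276 side 0.0058 yaw 1.5711 tip [597.4 230.1  33. ] F [-3.4  2.4 12.9] T [-0.52  0.84 -0.03] w 20.5 clr -5.13 L 177.0
lift rad [(0.0001, 0.96), (0.0047, 0.9), (-0.0002, 0.95)]
```

Run:
```python
from h import *
im=cams.get_image('side'); r=np.load('ref.npy'); w=np.s_[180:310,210:330]
a=cv2.resize(r[w].astype(np.uint8),None,fx=3.3,fy=4,interpolation=cv2.INTER_CUBIC); b=cv2.resize(cv2.cvtColor(im,cv2.COLOR_BGR2GRAY)[w],None,fx=3.3,fy=4,interpolation=cv2.INTER_CUBIC)
cv2.imwrite('pics/s3.png',np.hstack([a,b]))
wi=cams.get_image("wrist"); cv2.imwrite("pics/w4.png",wi)
c=cam("side")
for X in(510,540,680): print(proj(c,[X,215,68]))
```

```text
[300.63572509 247.3461756 ]
[289.29453498 244.71141485]
[238.3448076  232.87488439]
```

View pics/s3.png

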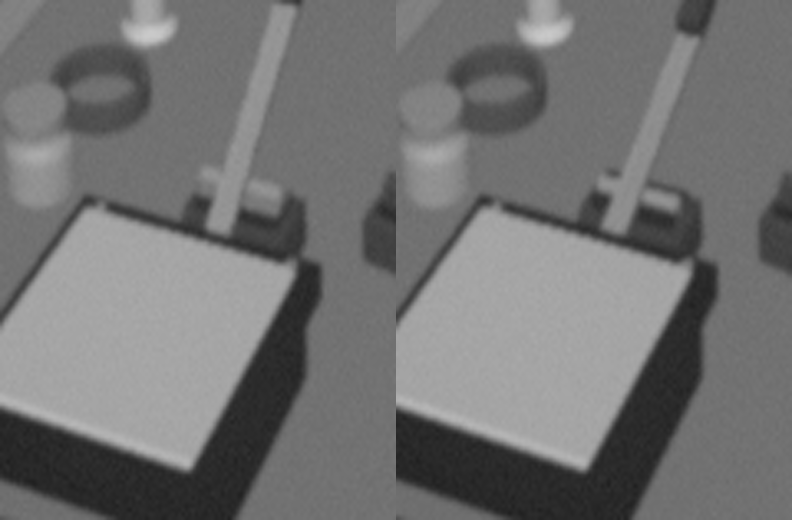

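The crop pair shows the ridge sunk about 2 px and the platen not yet raised: the load has been going into the rubber. Force balance suggests about 47 N on the edge, so lift is close.

Emit:
{"fn": "move_arm", "kwargs": {
  "plan": [
    [[0,-1.0,-3.2],[0.8,0,0],0],
    [[0,-1.0,-3.2],[0.8,0,0],0],
    [[0,-0.9,-3.2],[0.8,0,0],0],
    [[0,-0.9,-3.2],[0.8,0,0],0],
    [[0,0,0],[0,0,0],0]
  ]
}}

```text
clock: 13.5
eef_pos: [597.9, -43.2, 96.0]
tool_rot: [3.135, 0.22, 1.571]
force: [-3.4, 2.2, 13.8]
width: 20.6
gripper_force: 62.8
```

```bash
python3 -c "
from h import *
rep();lift()"
```

```text
t 13.5 TCP [597.9 -43.2  96. ] slope 0.2201 side 0.0065 yaw 1.5713 tip [597.7 230.2  35.6] F [-3.4  2.2 13.8] T [-0.15  0.92  0.19] w 20.6 clr -8.32 L 177.2
lift rad [(0.0165, 0.95), (0.0162, 0.95), (0.0161, 1.17)]
```

Emit:
{"fn": "move_arm", "kwargs": {
  "plan": [
    [[0,-0.7,-3.2],[1,0,0],0],
    [[0,-0.7,-3.2],[1,0,0],0],
    [[0,-0.6,-3.2],[1,0,0],0],
    [[0,-0.6,-3.2],[1,0,0],0],
    [[0,-0.5,-3.2],[1,0,0],0],
    [[0,0,0],[0,0,0],0]
  ]
}}

```text
clock: 14.3
eef_pos: [598.0, -46.6, 80.1]
tool_rot: [3.135, 0.133, 1.571]
force: [-3.2, 0.6, 13.9]
width: 20.6
gripper_force: 62.8
```

```bash
python3 -c "
from h import *
rep();lift()"
```

```text
t 14.3 TCP [598.  -46.6  80.1] slope 0.1329 side 0.0068 yaw 1.5714 tip [597.9 231.1  43.8] F [-3.2  0.6 13.9] T [0.02 0.84 0.27] w 20.6 clr -9.12 L 177.5
lift rad [(0.0527, 0.86), (0.0463, 0.87), (0.0495, 0.94)]
```

Emit:
{"fn": "move_arm", "kwargs": {
  "plan": [
    [[0,-0.4,-2.5],[0.8,0,0],0],
    [[0,-0.4,-2.5],[0.8,0,0],0],
    [[0,0,0],[0,0,0],0]
  ]
}}

```text
clock: 14.72
eef_pos: [598.1, -47.3, 75.1]
tool_rot: [3.135, 0.105, 1.572]
force: [-3.1, 0.3, 13.6]
width: 20.7
gripper_force: 62.8
```

```bash
python3 -c "
from h import *
rep();lift();lift()"
```

```text
t 14.72 TCP [598.1 -47.3  75.1] slope 0.105 side 0.0068 yaw 1.5715 tip [597.9 231.3  46.5] F [-3.1  0.3 13.6] T [0.15 0.83 0.31] w 20.7 clr -9.2 L 177.5
lift rad [(0.0528, 0.89), (0.0547, 0.95), (0.0568, 0.94)]
lift rad [(0.0546, 0.97), (0.0533, 0.87), (0.0608, 0.98)]
```

Emit:
{"fn": "move_arm", "kwargs": {
  "plan": [
    [[0,-0.3,-2.2],[0.7,0,0],0],
    [[0,-0.3,-2.2],[0.7,0,0],0],
    [[0,0,0],[0,0,0],0],
    [[0,0,0],[0,0,0],0]
  ]
}}

```text
clock: 15.32
eef_pos: [598.1, -47.8, 70.9]
tool_rot: [3.135, 0.081, 1.572]
force: [-3.4, 0.6, 14.5]
width: 20.9
gripper_force: 62.8
```

```bash
python3 -c "
from h import *
rep();lift();lift();lift()"
```

```text
t 15.32 TCP [598.1 -47.8  70.9] slope 0.0809 side 0.0069 yaw 1.5718 tip [597.8 231.3  49. ] F [-3.4  0.6 14.5] T [0.12 0.88 0.36] w 20.9 clr -9.19 L 177.6
lift rad [(0.0703, 0.84), (0.0626, 0.79), (0.0645, 0.81)]
lift rad [(0.064, 0.84), (0.06, 0.77), (0.0626, 0.91)]
lift rad [(0.0672, 0.79), (0.0621, 0.68), (0.0657, 0.96)]
```

Emit:
{"fn": "move_arm", "kwargs": {
  "plan": [
    [[0,-0.2,-2],[0.6,0,0],0],
    [[0,0,0],[0,0,0],0],
    [[0,0,0],[0,0,0],0]
  ]
}}

```text
clock: 15.85
eef_pos: [598.1, -47.9, 69.0]
tool_rot: [3.135, 0.07, 1.572]
force: [-2.7, 0.2, 14.8]
width: 20.4
gripper_force: 62.9
```

```bash
python3 -c "
from h import *
rep();lift();lift();lift()
g=cams.get_image('top'); cv2.imwrite('pics/t3.png',cv2.resize(g[110:240,180:340],None,fx=4.5,fy=4.5,interpolation=cv2.INTER_CUBIC))
c=cam('top'); print((proj(c,[663,196,55])-[180,110])*4.5,(proj(c,[700,196,60])-[180,110])*4.5)"
```

```text
t 15.85 TCP [598.1 -47.9  69. ] slope 0.0704 side 0.0069 yaw 1.5718 tip [597.8 231.4  50.1] F [-2.7  0.2 14.8] T [0.1  0.87 0.32] w 20.4 clr -9.21 L 177.5
lift rad [(0.0666, 0.85), (0.0685, 0.71), (0.0642, 0.92)]
lift rad [(0.0685, 0.79), (0.0617, 0.74), (0.069, 0.89)]
lift rad [(0.0678, 0.86), (0.0619, 0.82), (0.062, 0.86)]
[268.02046623 190.49732091] [269.55140697 128.37961409]
```

Emit:
{"fn": "move_arm", "kwargs": {
  "plan": [
    [[0,-0.2,-1.5],[0.5,0,0],0],
    [[0,0,0],[0,0,0],0],
    [[0,0,0],[0,0,0],0],
    [[0,0,0],[0,0,0],0]
  ]
}}

```text
clock: 16.55
eef_pos: [598.1, -48.0, 67.7]
tool_rot: [3.135, 0.062, 1.572]
force: [-3.4, 0.7, 16.2]
width: 20.6
gripper_force: 63.0
```

```bash
python3 -c "
from h import *
rep();lift();lift();lift();lift()"
```

```text
t 16.55 TCP [598.1 -48.   67.7] slope 0.0618 side 0.007 yaw 1.5721 tip [597.7 231.5  51.2] F [-3.4  0.7 16.2] T [0.   0.95 0.36] w 20.6 clr -8.99 L 177.5
lift rad [(0.0672, 0.82), (0.0646, 0.75), (0.0696, 0.94)]
lift rad [(0.07, 0.82), (0.0608, 0.74), (0.0669, 0.98)]
lift rad [(0.0669, 0.85), (0.0634, 0.75), (0.0685, 0.9)]
lift rad [(0.0701, 0.76), (0.0636, 0.73), (0.0691, 0.94)]
```

Emit:
{"fn": "move_arm", "kwargs": {
  "plan": [
    [[0,0.2,1.5],[-0.5,0,0],0],
    [[0,0.2,2],[-0.6,0,0],0],
    [[0,0.3,2],[-0.6,0,0],0],
    [[0,0.3,2],[-0.7,0,0],0],
    [[0,0.3,2],[-0.7,0,0],0],
    [[0,0,0],[0,0,0],0]
  ]
}}

```text
clock: 17.5
eef_pos: [598.1, -47.3, 76.9]
tool_rot: [3.135, 0.117, 1.572]
force: [-2.4, -1.1, 12.2]
width: 20.6
gripper_force: 62.7
```

```bash
python3 -c "
from h import *
rep();lift();lift();lift();lift()"
```

```text
t 17.5 TCP [598.1 -47.3  76.9] slope 0.1167 side 0.0069 yaw 1.5715 tip [597.9 230.9  45.1] F [-2.4 -1.1 12.2] T [0.23 0.78 0.31] w 20.6 clr -9.5 L 177.8
lift rad [(0.0665, 0.68), (0.0575, 0.73), (0.067, 0.92)]
lift rad [(0.0685, 0.81), (0.0628, 0.81), (0.0629, 0.91)]
lift rad [(0.0637, 0.93), (0.0619, 0.6), (0.0656, 0.81)]
lift rad [(0.0635, 0.86), (0.059, 0.85), (0.0635, 0.9)]
```

Emit:
{"fn": "move_arm", "kwargs": {
  "plan": [
    [[0,0.5,2.5],[-0.7,0,0],0],
    [[0,0.5,2.5],[-0.7,0,0],0],
    [[0,0.5,2.5],[-0.7,0,0],0],
    [[0,0.5,2.5],[-0.7,0,0],0],
    [[0,0,0],[0,0,0],0]
  ]
}}

```text
clock: 18.32
eef_pos: [597.9, -46.4, 86.4]
tool_rot: [3.135, 0.166, 1.57]
force: [-1.3, -3.1, 7.9]
width: 20.5
gripper_force: 62.1
```

```bash
python3 -c "
from h import *
rep();lift();lift();lift();lift()"
```

```text
t 18.32 TCP [597.9 -46.4  86.4] slope 0.1664 side 0.0064 yaw 1.5705 tip [598.  229.8  40.8] F [-1.3 -3.1  7.9] T [-0.01  0.45  0.22] w 20.5 clr -8.85 L 178.4
lift rad [(0.0672, 0.88), (0.0606, 0.82), (0.0619, 0.96)]
lift rad [(0.0623, 0.85), (0.0594, 0.7), (0.0614, 0.9)]
lift rad [(0.0641, 0.85), (0.0556, 0.77), (0.0625, 0.98)]
lift rad [(0.0637, 0.81), (0.0544, 0.78), (0.0625, 0.93)]
```

Lift holds at about 0.062 while the load falls, so the prop is in. I'll ease off the rest.

Emit:
{"fn": "move_arm", "kwargs": {
  "plan": [
    [[0,-0.5,3],[-0.9,0,0],0],
    [[0,-0.5,3],[-0.9,0,0],0],
    [[0,-0.5,3],[-0.9,0,0],0],
    [[0,-0.5,3],[-0.9,0,0],0],
    [[0,-0.5,3],[-0.9,0,0],0],
    [[0,-0.5,3],[-0.9,0,0],0],
    [[0,0,0],[0,0,0],0]
  ]
}}

```text
clock: 19.4
eef_pos: [597.6, -44.7, 102.1]
tool_rot: [3.136, 0.254, 1.572]
force: [0.1, 8.1, -2.0]
width: 20.5
gripper_force: 61.0
```

```bash
python3 -c "
from h import *
rep();lift();lift();lift()"
```

```text
t 19.4 TCP [597.6 -44.7 102.1] slope 0.2544 side 0.0057 yaw 1.5723 tip [597.2 226.5  32.4] F [ 0.1  8.1 -2. ] T [ 2.57 -0.2  -0.05] w 20.5 clr -8.83 L 180.2
lift rad [(0.0555, 0.83), (0.0533, 0.76), (0.0596, 0.94)]
lift rad [(0.0605, 0.89), (0.049, 0.7), (0.0601, 0.96)]
lift rad [(0.0559, 0.8), (0.0486, 0.75), (0.0604, 0.87)]
```

```bash
cat >> h.py <<'E'
def edge(g,cols,rows,sgn=1):
    out=[]
    for c in cols:
        p=cv2.GaussianBlur(g,(3,3),0)[rows[0]:rows[1],c]; d=sgn*np.diff(p); i=int(np.clip(np.argmax(d),1,len(d)-2)); den=d[i-1]-2*d[i]+d[i+1]
        out.append(rows[0]+i+.5+(.5*(d[i-1]-d[i+1])/den if den else 0))
    return np.array(out)
def look():
    g=np.mean([cv2.cvtColor(cams.get_image("side"),cv2.COLOR_BGR2GRAY).astype(np.float32) for _ in range(3)],0); r=np.load("ref.npy"); c=cam("side")
    a=proj(c,[597,200,68]); b=proj(c,[597,200+.0675*14,68+.0675*222]); s=.0675/(b-a)[1]
    o=[]
    for x in(246,250,254,258,262,266,286,290,294):
        y0=int(232+(x-240)*(246-232)/60); f=lambda im:edge(im,[x],(y0-12,y0+10))[0]; o.append((f(g)-f(r))*s)
    print("lift pad edge",np.round(o,4),"med",round(float(np.median(o)),4))
    rr=[(edge(g,[x],(w,w+14))[0]-edge(r,[x],(w,w+14))[0])/.41 for x,w in((272,216),(274,216),(290,219),(292,220),(294,220))]; print("ridge sink mm",np.round(rr,1))
E
python3 -c "
from h import *
look()"
```

```text
lift pad edge [0.0542 0.0542 0.0562 0.0558 0.0558 0.0555 0.0554 0.055  0.0556] med 0.0555
ridge sink mm [0.8 1.1 1.1 1.5 0.7]
```

Emit:
{"fn": "move_arm", "kwargs": {
  "plan": [
    [[0,0.5,-0.5],[0.8,0,0],0],
    [[0,0.5,-0.5],[0.8,0,0],0],
    [[0,0,0],[0,0,0],0]
  ]
}}

```text
clock: 20.08
eef_pos: [597.1, -45.0, 100.6]
tool_rot: [3.137, 0.227, 1.571]
force: [1.6, 7.2, -5.2]
width: 20.8
gripper_force: 60.5
```

```bash
python3 -c "
from h import *
rep();look()"
```

```text
t 20.07 TCP [597.1 -45.  100.6] slope 0.2274 side 0.0044 yaw 1.5715 tip [596.9 227.9  38.3] F [ 1.6  7.2 -5.2] T [ 1.59 -0.27 -0.13] w 20.8 clr -5.53 L 180.1
lift pad edge [0.0541 0.0563 0.0567 0.0566 0.0557 0.0558 0.0555 0.0551 0.0567] med 0.0558
ridge sink mm [0.6 0.9 1.2 1.6 1.1]
```

Emit:
{"fn": "move_arm", "kwargs": {
  "plan": [
    [[0,-0.5,-1],[0.8,0,0],0],
    [[0,-1,-1],[0.7,0,0],0],
    [[0,-1.5,0],[0,0,0],0],
    [[0,-1.5,0],[0,0,0],0],
    [[0,0,0],[0,0,0],0]
  ]
}}

```text
clock: 20.85
eef_pos: [597.0, -45.5, 98.1]
tool_rot: [3.137, 0.197, 1.575]
force: [1.0, 14.3, -6.4]
width: 20.9
gripper_force: 60.5
```

```bash
python3 -c "
from h import *
rep();look()"
```

```text
t 20.85 TCP [597.  -45.5  98.1] slope 0.1969 side 0.0043 yaw 1.5745 tip [596.  229.2  44.1] F [ 1.  14.3 -6.4] T [ 2.75 -0.1  -0.13] w 20.9 clr -2.59 L 179.8
lift pad edge [0.0566 0.0563 0.0566 0.0566 0.0559 0.0559 0.0568 0.0563 0.057 ] med 0.0566
ridge sink mm [1.3 1.7 1.9 2.  1.2]
```

Emit:
{"fn": "move_arm", "kwargs": {
  "plan": [
    [[0,1.5,2.5],[-0.4,0,0],0],
    [[0,1.5,2.5],[-0.6,0,0],0],
    [[0,1,2.5],[-0.7,0,0],0],
    [[0,1,2.5],[-0.7,0,0],0],
    [[0,1,2.5],[-0.7,0,0],0],
    [[0,0,0],[0,0,0],0]
  ]
}}

```text
clock: 21.75
eef_pos: [595.9, -48.5, 112.2]
tool_rot: [3.14, 0.263, 1.57]
force: [-0.1, 1.1, -6.3]
width: 20.6
gripper_force: 60.1
```

```bash
python3 -c "
from h import *
rep();look()"
```

```text
t 21.75 TCP [595.9 -48.5 112.2] slope 0.2628 side 0.002 yaw 1.5696 tip [596.2 222.1  40.3] F [-0.1  1.1 -6.3] T [0.5  0.08 0.03] w 20.6 clr -1.59 L 186.5
lift pad edge [0.0541 0.0539 0.0536 0.0561 0.0549 0.0552 0.0553 0.0552 0.0558] med 0.0552
ridge sink mm [-0.1  0.1  0.1  0.2  0. ]
```

The bar is free: forces are at baseline, the ridge is unsunk and the lift is steady. Drawing it out along its axis.

Emit:
{"fn": "move_arm", "kwargs": {
  "plan": [
    [[0,-4,1.1],[0,0,0],0],
    [[0,-5,1.35],[0,0,0],0],
    [[0,-6,1.6],[0,0,0],0],
    [[0,-6,1.6],[0,0,0],0],
    [[0,0,0],[0,0,0],0]
  ]
}}

```text
clock: 22.52
eef_pos: [596.3, -70.5, 118.3]
tool_rot: [3.138, 0.263, 1.568]
force: [-0.0, -0.6, -6.6]
width: 20.4
gripper_force: 60.1
```

```bash
python3 -c "
from h import *
rep();look()"
```

```text
t 22.52 TCP [596.3 -70.5 118.3] slope 0.2626 side 0.0031 yaw 1.5676 tip [597.1 200.1  46.4] F [-0.  -0.6 -6.6] T [0.35 0.02 0.01] w 20.4 clr -1.35 L 209.3
lift pad edge [0.054  0.0534 0.0541 0.0558 0.0549 0.0554 0.0552 0.0549 0.0559] med 0.0549
ridge sink mm [-0.3 -0.1 -0.1  0.1 -0.2]
```

Emit:
{"fn": "move_arm", "kwargs": {
  "plan": [
    [[0,-10,2.8],[0,0,0],0],
    [[0,-15,5],[0,0,0],0],
    [[0,-20,7],[0,0,0],0],
    [[0,-25,10],[0,0,0],0],
    [[0,-25,12],[2,0,0],0],
    [[0,-25,15],[3,0,0],0],
    [[-10,-25,20],[3,0,0],0],
    [[-20,-15,10],[3,0,-2],0],
    [[-20,0,0],[4,0,-5],0]
  ]
}}

```text
clock: 23.8
eef_pos: [544.9, -233.4, 201.1]
tool_rot: [-3.139, 0.002, 1.441]
force: [0.6, 0.8, -7.2]
width: 20.4
gripper_force: 60.0
```

```bash
python3 -c "
from h import *
rep();look()"
```

```text
t 23.8 TCP [ 544.9 -233.4  201.1] slope 0.0017 side -0.0027 yaw 1.4412 tip [581.1  44.3 201.4] F [ 0.6  0.8 -7.2] T [-0.26  0.01 -0.03] w 20.4 clr 134.9 L 359.6
lift pad edge [0.0539 0.0537 0.054  0.0559 0.0553 0.0555 0.0552 0.0552 0.0557] med 0.0552
ridge sink mm [-0.1 -0.   0.1  0.1 -0.2]
```

Emit:
{"fn": "move_arm", "kwargs": {
  "plan": [
    [[-13,2,0],[0,0,-7],0],
    [[-13,2,0],[0,0,-7],0],
    [[-13,1,0],[0,0,-7],0],
    [[-13,1,0],[0,0,-7],0],
    [[-13,1,0],[0,0,-7],0],
    [[-13,1,0],[0,0,-7],0],
    [[-13,1,0],[0,0,-7],0],
    [[0,0,-30],[0,0,0],0],
    [[0,0,0],[0,0,0],0]
  ]
}}

```text
clock: 25.08
eef_pos: [454.1, -218.8, 168.6]
tool_rot: [-3.134, 0.003, 0.596]
force: [-0.3, -0.1, -6.5]
width: 20.5
gripper_force: 60.0
```

```bash
python3 -c "
from h import *
rep();look()
im=cams.get_image('side'); st=status.read_state();M=R.from_euler('xyz',st['tool_rot']).as_matrix();p=st['eef_pos'];c=cam('side')
print('tip proj',proj(c,p+280*M[:,0]-.8*M[:,2]),'mid',proj(c,p+60*M[:,0]-.8*M[:,2]))
t=cv2.imread('pics/side0.png'); d=np.abs(im.astype(int)-t).sum(2)>45
ys,xs=np.nonzero(d[:, 200:420]); 
q=proj(c,p+280*M[:,0]-.8*M[:,2]).astype(int); g=cv2.cvtColor(im,cv2.COLOR_BGR2GRAY)
for y in range(q[1]-10,q[1]+11,2): print(g[y,q[0]-14:q[0]+15:2])
"
```

```text
t 25.07 TCP [ 454.1 -218.8  168.6] slope 0.0031 side -0.0074 yaw 0.5956 tip [685.9 -61.7 168.5] F [-0.3 -0.1 -6.5] T [-0.19  0.33  0.02] w 20.5 clr 104.38 L 195.5
lift pad edge [0.0541 0.0531 0.0542 0.0559 0.0551 0.0555 0.0553 0.0552 0.0553] med 0.0552
ridge sink mm [-0.1 -0.2  0.2  0.1 -0. ]
tip proj [277.59597612 148.25245147] mid [350.51098017 140.19873255]
[113 111 115 109 111 113 110 111 112 111 112 114 112 114 112]
[114 110 110 111 114 108 115 111 113 111 112 111 109 113 112]
[116 112 113 115 112 113 113 113 110 113 110 113 115 111 111]
[111 111 112 111 112 111 112 111 111 109 112 109 113 113 112]
[112 111 112 109 113 110 112 110 114 115 113 119 119 120 120]
[113 117 115 109 110 113 114 111 122 130 129 127 130 129 128]
[112 112 111 114 110 112 112 104 130 133 129 125 130 134 126]
[112 114 113 111 110 111 109 111 124 125 125 116 112 123 118]
[110 112 114 111 111 111 114 117 113 114 113 109 110 113 114]
[110 113 111 113 110 113 113 113 112 109 111 111 113 112 112]
[112 111 113 112 112 111 112 113 112 112 114 111 113 113 113]
```

Emit:
{"fn": "move_arm", "kwargs": {
  "plan": [
    [[0,-4,-30],[0,0,-1],0],
    [[0,0,-45],[0,0,0],0],
    [[0,0,-40],[0,0,0],0],
    [[0,0,-25],[0,0,0],0],
    [[0,0,-12],[0,0,0],0],
    [[0,0,-4],[0,0,0],0],
    [[0,0,-4],[0,0,0],0],
    [[0,0,-2],[0,0,0],0],
    [[0,0,0],[0,0,0],0]
  ]
}}

```text
clock: 26.4
eef_pos: [456.0, -224.4, 8.4]
tool_rot: [-3.139, -0.001, 0.574]
force: [-0.0, 0.5, -6.3]
width: 20.5
gripper_force: 60.0
```

```bash
python3 -c "
from h import *
rep()"
```

```text
t 26.4 TCP [ 456.  -224.4    8.4] slope -0.0007 side -0.0025 yaw 0.5744 tip [691.  -72.3   9.4] F [-0.   0.5 -6.3] T [-0.1   0.11 -0.09] w 20.5 clr -56.42 L 192.0
```

Emit:
{"fn": "move_arm", "kwargs": {
  "plan": [
    [[0,0,-1.5],[0,0,0],0],
    [[0,0,-1.5],[0,0,0],0],
    [[0,0,-1],[0,0,0],0],
    [[0,0,0],[0,0,0],0]
  ]
}}

```text
clock: 26.9
eef_pos: [455.7, -224.3, 4.0]
tool_rot: [-3.139, -0.0, 0.574]
force: [-1.1, -2.2, -3.9]
width: 20.7
gripper_force: 60.5
```

Light contact. Releasing gradually, then retreating upwards.

Emit:
{"fn": "move_arm", "kwargs": {
  "plan": [
    [[0,0,-0.5],[0,0,0],0],
    [[0,0,0],[0,0,0],0.35],
    [[0,0,0],[0,0,0],0.6],
    [[0,0,0],[0,0,0],1],
    [[0,0,0],[0,0,0],1],
    [[0,0,0],[0,0,0],1],
    [[0,0,0],[0,0,0],1],
    [[0,0,0],[0,0,0],1]
  ]
}}

```text
clock: 27.9
eef_pos: [455.3, -224.2, 3.4]
tool_rot: [-3.138, 0.0, 0.575]
force: [0.3, -0.6, -0.2]
width: 85.6
gripper_force: 0.0
```

Emit:
{"fn": "move_arm", "kwargs": {
  "plan": [
    [[0,0,5],[0,0,0],1],
    [[0,0,15],[0,0,0],1],
    [[0,0,40],[0,0,0],1],
    [[0,0,50],[0,0,0],1],
    [[0,-30,50],[0,0,0],1],
    [[-40,-40,30],[0,0,0],1],
    [[-40,-40,0],[0,0,0],1],
    [[-40,-40,0],[0,0,0],1],
    [[0,0,0],[0,0,0],1]
  ]
}}

```text
clock: 29.02
eef_pos: [331.6, -377.0, 193.7]
tool_rot: [-3.139, 0.003, 0.565]
force: [0.3, 1.0, -0.2]
width: 85.8
gripper_force: 0.0
```

```bash
python3 -c "
from h import *
rep();look()
a=cams.get_image('top'); t=cv2.imread('pics/top0.png')
f=lambda i:cv2.resize(i[100:280,140:430],None,fx=2.7,fy=1.65*2,interpolation=cv2.INTER_CUBIC)
cv2.imwrite('pics/fin.png',f(a)[:594,:783])
"
```

```text
t 29.02 TCP [ 331.6 -377.   193.7] slope 0.003 side -0.0025 yaw 0.5651 tip [ 568.1 -227.1  193.7] F [ 0.3  1.  -0.2] T [ 0.09 -0.04 -0.01] w 85.8 clr 128.27 L 271.4
lift pad edge [0.0545 0.0537 0.0541 0.0559 0.0554 0.0552 0.0552 0.055  0.0555] med 0.0552
ridge sink mm [-0.3 -0.1  0.1  0.2  0. ]
```

View pics/fin.png

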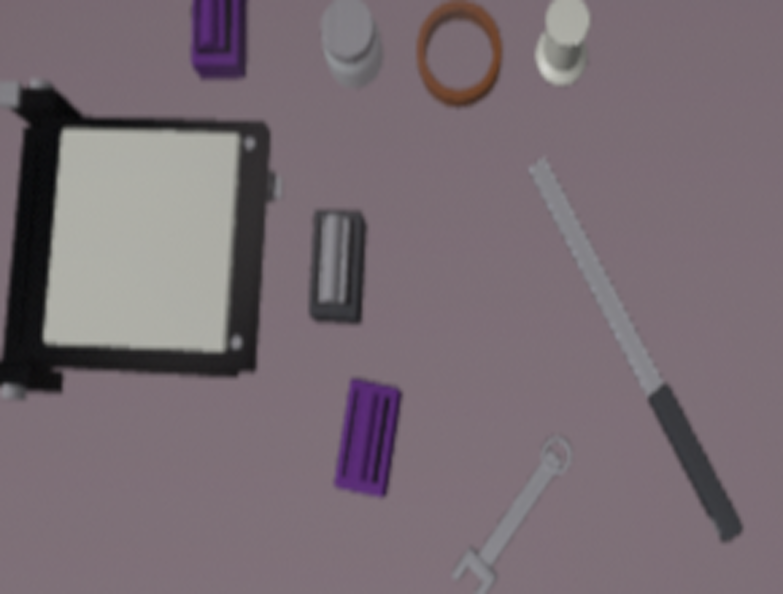

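The final view shows the bar lying flat and clear from (540,165) to (735,535). The platen is still raised with the prop tucked in at (275,186), and the other objects in view look where they were. Handing in.

```bash
python3 -c "
from cell import ctrl
print(ctrl.finish_job())"
```

```text
the job is handed in; nothing more can be done
None
```

I handed the job in at about 29 s: the platen is up and looks propped, and the bar lies flat and clear on the bench. I never saw the prop swing in, only that the lift held once the bar was out; withdrawal also jammed briefly at up to about 15 N until I raised the handle.

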